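# Serve the ring biscuit from the tilting carousel

### The arm

A 6-joint arm with a two-finger parallel gripper is mounted at the origin on the work surface. World frame = base frame: x ahead of the robot, y to its left, z up, the work surface at z = 0. Lengths are in m, angles in rad, forces in N, time in s.
With the tool pointing down it reaches from about 0.275 to 0.875 m from the base axis. Payload 12.5 kg.
Tool frame: the origin (TCP) lies at the very end of the fingers, on their centre line; the grasp point (between the pads) lies manip.grip_point_offset behind it (manip.grip_point_offset is the distance from the TCP to the grasp point, in m); z points along the fingers, y is the line along which they close (so a half turn about z gives the same grasp; the last joint's range is limited). The gripper opens to 85 mm and grips with 20 to 120 N. Pads are 22 mm wide; open, the fingers measure 114 mm over their backs; the gripper's body (76 mm by 85 mm) begins 54 mm behind the grasp point. The pads swing forward as they close: fully open they stand 13 mm farther back than shut.
Start: joints at [-0.085, 0.351, 1.652, -0, 1.139, -0.085], TCP at [0.55, 0, 0.231] pointing down, gripper open.
Joint ranges: [-2.75, 2.75], [-0.79, 2.1], [0.01, 2.65], [-1.57, 4.71], [0.07, 3.14], [-2.87, 2.87]. Speed limits (rad/s): [2.22, 2.22, 2.79, 3.14, 3.14, 3.14].

### API

Orientations are given as a unit quaternion [w, x, y, z].
In Python, from bench import manip gives the robot as it stands. Calls block until the motion is done:
- manip.move_pose(position, orientation): joint-space move of the TCP to a pose.
- manip.movel(position, rotation=None, vel=0.15, stop_force=None): straight line of the TCP; rotation=None keeps the orientation; vel is the mean speed in m/s. With stop_force (N) it stops when the force on the tool has changed by that much, and returns True; else False.
- manip.set_joints(angles): joint-space move.
- manip.command_gripper(opening): finger opening in m; the grip force is fixed at half the most; returns when the fingers have stopped.
- manip.sleep(seconds).
- manip.inverse_kinematics(position, orientation): joint angles nearest the present ones, or None.
- manip.get_obs(): the state.
- manip.get_image(name): name is "scene" or "side" or "wrist"; returns the picture (384x512x3 uint8, red, green, blue); there is no depth.
- manip.camera_model(name): a dict with "fx", "fy", "cx", "cy" (pixels), "position" and "orientation" of the camera in the world; the wrist camera has in their place "tool_from_camera" (4x4, takes a point from camera to tool coordinates, whose origin is the TCP and whose axes are the flange's). Camera axes: x right, y down, z forward; pixel columns grow to the right and rows downward; lengths in m; the calibration is good to about 2 mm. A picture is of the moment at which its call begins: read the wrist's pose just before it. camera_model takes no time and is no camera call.
A pose or a line that the arm cannot do raises manip.PlanningError and nothing moves.
- manip.hand_in(): hands the job in; it is judged then, once.
The state is a dict: "time": time; "qpos": joint angles; "joint_velocities": joint speeds; "effort": joint torques, N m; "eef_pos": TCP position; "tool_rot": TCP orientation; "wrist_force": force on the tool from outside, world axes, zero at the start; "torque": the same for the moment, N m; "width": finger opening in m; "grip_force": force on a finger pad.
Only numpy, scipy, OpenCV 4.12 (cv2) and the standard library are available. Lean on these libraries where they do the work, as an engineer would, in place of code of your own. Each camera call takes 0.05 s, during which the arm holds its last target. There are 200 camera calls.

### The job

Serve the ring-shaped biscuit without touching any biscuit: with the bowl lying back on its rest, turn the carousel (wing knob on top) until the ring's compartment faces the pouring spout, then tip the bowl forward (lift bar at its back) so that the ring slides down the spout into the steel pan. Then lower the bowl gently back onto its rest, not letting it drop, and let go; the other biscuits stay in the carousel, and the pan and the things beside the stand stay where they are.

Things in the scene. Friction and masses are not known exactly. Their poses are not given: they have to be found in the camera images.
- hub (a point): Round bowl (carousel body), clear wall: inner radius 120 mm, 4 mm thick, 57 mm high. Its axis leans 23 degrees from vertical at rest, back away from spout and pan, to the side of the lift bar. Point: on the axis, at compartment floor level. The frame tips with the bowl but does not turn with the carousel: z up along the axis, x towards the spout, y along the tipping axis.
- knob (a point): Middle of the black wing knob that turns the carousel: grip 64 mm long (its x), 18 wide (y), 30 high (z), on the bowl's axis, leaning with it; 93 mm above the compartment floor along the axis. Free height under it: 32 mm over the dividers, 28 over the wall's rim. The four white dividers lie at 0, 90, 180, 270 degrees from its x: compartment middles are 45 degrees off the grip.
- rotor (a joint): Turn of the carousel (floor, four dividers, centre post of 56 mm diameter and knob turn as one) within the bowl, rad, positive counter-clockwise seen from above; turns without end both ways and stays where it is left (friction about 0.06 N m). One compartment is 1.571 rad.
- bowl (a joint): Tipping of the bowl about its side pivots, rad: 0 lying back on its rest, grows as the bar is lifted and the spout goes down, 0.40 when the floor is level, 1.24 at the front stop (spout 48 degrees down). Heavier at the back, it falls back to 0 unless held; lifting by the bar takes about 3 N. The biscuits slide only once the floor slopes 27 to 35 degrees (0.87 to 1.01 rad).
- pivot (a point): Middle of the level tipping axis, fixed to the steel stand, 205 mm above the counter. x points to the spout and pan side, y along the axis, z up. Side plates stand 155 mm either side, up to 235 mm above the counter. The base plate reaches 195 mm behind and 265 mm in front, 180 mm to each side.
- bar (a point): Middle of the black round lift bar on the bowl, opposite the spout: 14 mm diameter, 150 mm long along its y, parallel to the tipping axis and 168 mm from it, on whose circle it swings as the bowl tips (168 mm above the counter at rest). 34 mm free between bar and bowl wall, 8 mm below the wall's rim; brackets 60 mm either side of its middle. Frame as hub.
- spout (a point): Middle of the spout's lip: a 96 mm wide steel trough from the only gap in the bowl's wall (100 mm wide), at compartment floor level, lip 160 mm from the bowl's axis. At rest it is the highest side of the bowl. Frame as hub.
- ring_biscuit_center (a point): Middle of the ring biscuit: a flat ring, 66 mm across, hole 26 mm, 16 mm thick, baked brown, 30 g, lying flat alone in one of the four compartments.
- ring_biscuit: The ring biscuit; origin at the middle of its underside, z through its hole.
- round_biscuit_center (a point): Middle of the round biscuit: full disc 66 mm across, 14 mm thick, same brown, in its own compartment.
- oblong_biscuit_center (a point): Middle of the oblong biscuit: flat rectangle 62 x 38 x 12 mm, same brown, in its own compartment.
- finger_biscuit_center (a point): Middle of the finger biscuit: bar with round ends 72 x 26 x 16 mm, same brown, in its own compartment.
- pan_floor (a point): Middle of the inner floor of the steel serving pan, a loose open box 162 x 150 mm outside, 55 mm high, 4 mm walls, standing on the stand's base plate on the spout side, where the tipped spout pours.
- jam_jar: Bystander: closed glass jar, 72 mm wide, 100 mm high, beside the stand; origin under its middle.
- oil_bottle: Bystander: closed glass bottle, 66 mm wide, 220 mm high, beside the stand; origin under its middle.
- sugar_bowl: Bystander: white ceramic bowl, 110 mm wide, 55 mm high, beside the stand; origin under its middle.
There are look-alikes about, which are no part of the job. Leave any blue look-alike of the ring_biscuit alone. What is shaped like the part that bears round_biscuit_center but red is not meant.

How it is judged:
By the outcome, as a careful person would: the job done as asked, in the order asked, and still so for the second after the job is handed in, with the robot touching nothing.
It also fails if it takes over 67 s, if anything falls off the work surface, if the arm or the gripper's body presses on something with over 40 N, if the wrist force passes 120 N, or if a joint passes its speed limit or range.

## Working session

There is one attempt and no reset: what is moved stays moved. The work goes in short steps, each a Python script; the robot and the scene stay as the last script left them, time stands still between calls to the robot, and variables do not carry over. Pictures are saved under pics/ and viewed, at most 10 in all, crops included, and the job is handed in when it is done.

```bash
mkdir -p pics; ls; python3 - <<'E'
from bench import manip
import cv2,numpy as np
for n in ["scene","side"]:
    im=manip.get_image(n); cv2.imwrite(f"pics/{n}0.png",cv2.resize(im[:,:,::-1],(800,600),interpolation=cv2.INTER_CUBIC))
    c=manip.camera_model(n); print(n,c)
print(manip.camera_model("wrist")); o=manip.get_obs(); print(o,manip.grip_point_offset)
E
```

```text
pics
scene {'fx': 394.5774357738618, 'fy': 394.5774357738618, 'cx': 260.5821288364331, 'cy': 193.35928960366186, 'position': array([ 0.98939834, -0.5311156 ,  1.23888296]), 'orientation': array([-0.26166896,  0.90850644,  0.31188274, -0.09420491])}
side {'fx': 497.4432477936878, 'fy': 497.4432477936878, 'cx': 254.19392953992832, 'cy': 183.51403341419567, 'position': array([0.37614437, 0.86860203, 1.15937111]), 'orientation': array([ 0.03655995, -0.10195581,  0.92593792, -0.36181122])}
{'fx': 289.54448174971725, 'fy': 289.54448174971725, 'cx': 254.5086627072284, 'cy': 190.8698511224051, 'tool_from_camera': array([[-8.38607197e-04, -9.52407760e-01, -3.04825780e-01,
         7.80530264e-02],
       [ 9.99999648e-01, -8.11297718e-04, -2.16256837e-04,
         8.03613403e-05],
       [-4.13397701e-05, -3.04825854e-01,  9.52408104e-01,
        -1.42395935e-01],
       [ 0.00000000e+00,  0.00000000e+00,  0.00000000e+00,
         1.00000000e+00]])}
{'time': 0.1, 'qpos': array([-8.46265190e-02,  3.51176310e-01,  1.65232053e+00, -1.89090586e-05,
        1.13913373e+00, -8.46049041e-02]), 'joint_velocities': array([-0.00091349, -0.00035792, -0.00449022,  0.00080535,  0.00137872,
        0.00022243]), 'effort': array([ 7.48983075e-04, -5.06837368e+01, -2.91875267e+01, -4.43532826e-05,
        2.64409253e-03,  5.99887670e-06]), 'eef_pos': array([5.49711771e-01, 3.08742803e-05, 2.30830616e-01]), 'tool_rot': array([-3.91123960e-04,  7.07111528e-01,  7.07101844e-01, -3.41194902e-04]), 'wrist_force': array([ 0.25536634, -0.14393469,  0.36336735]), 'torque': array([ 0.02893179, -0.00442107, -0.02321181]), 'grip_force': 0.0, 'width': 0.08522316906083989} 0.0187
```

View pics/scene0.png

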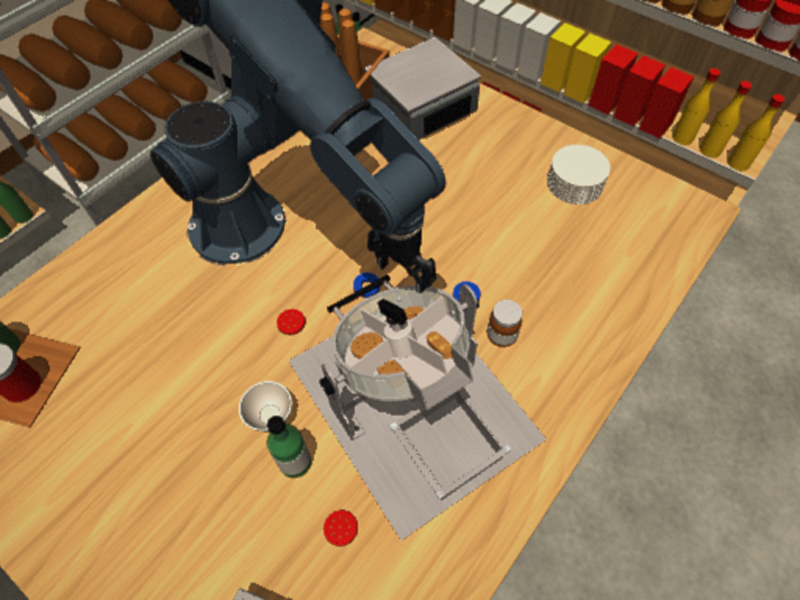

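View pics/side0.png

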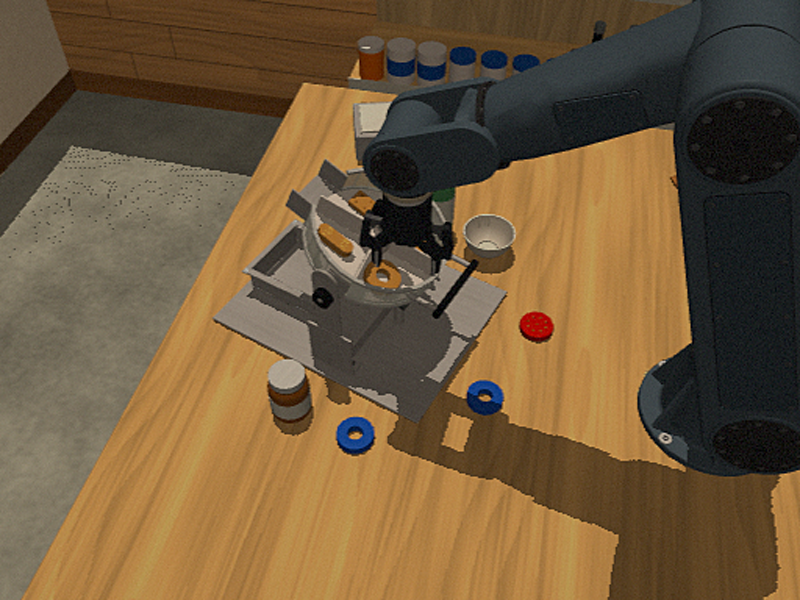

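The scene view shows the bowl at about (400,335), the bar from (330,308) to (390,281), the pan at (450,445) and plate corners at (290,358), (403,538) and (545,437). The side view shows the ring at (385,275), the finger at (335,240), the bar from (437,313) to (476,264) and plate corners at (215,320), (418,418) and (505,293).

```bash
cat > h.py <<'E'
from bench import manip
import cv2,numpy as np
from scipy.spatial.transform import Rotation as R
def q2R(q): return R.from_quat(np.roll(q,-1)).as_matrix()
def R2q(M): return np.roll(R.from_matrix(M).as_quat(),1)
def cam(n):
    c=manip.camera_model(n)
    if n=="wrist":
        o=manip.get_obs(); T=np.eye(4);T[:3,:3]=q2R(o['tool_rot']);T[:3,3]=o['eef_pos']
        T=T@c['tool_from_camera']; return c,T[:3,3],T[:3,:3]
    return c,c['position'],q2R(c['orientation'])
def ray(C,u,v):
    c,p,M=C; d=M@np.array([(u-c['cx'])/c['fx'],(v-c['cy'])/c['fy'],1]); return p,d/np.linalg.norm(d)
def plane(C,u,v,z):
    p,d=ray(C,u,v); return p+d*(z-p[2])/d[2]
def planeN(C,u,v,P,n):
    p,d=ray(C,u,v); return p+d*(((P-p)@n)/(d@n))
def tri(C1,a,C2,b):
    p,d=ray(C1,*a);q,e=ray(C2,*b)
    s=np.linalg.lstsq(np.c_[d,-e],q-p,rcond=None)[0]
    return (p+s[0]*d+q+s[1]*e)/2, np.linalg.norm(p+s[0]*d-q-s[1]*e)
def proj(C,X):
    c,p,M=C; x=M.T@(np.asarray(X)-p); return np.array([c['fx']*x[0]/x[2]+c['cx'],c['fy']*x[1]/x[2]+c['cy']])
E
python3 - <<'E'
from h import *
np.set_printoptions(precision=4,suppress=True)
A=cam("scene");B=cam("side");s=.64
for p in [(290,358),(403,538),(545,437)]: print("plate sc",plane(A,p[0]*s,p[1]*s,.006))
for p in [(215,320),(418,418),(505,293)]: print("plate sd",plane(B,p[0]*s,p[1]*s,.006))
l=lambda *p:np.array(p)*s
print("bar",tri(A,l(330,308),B,l(476,264)),tri(A,l(390,281),B,l(437,313)))
E
```

```text
plate sc [ 0.3853 -0.2008  0.006 ]
plate sc [ 0.8229 -0.347   0.006 ]
plate sc [ 0.9317 -0.0091  0.006 ]
plate sd [ 0.9234 -0.0069  0.006 ]
plate sd [0.4955 0.1259 0.006 ]
plate sd [ 0.3835 -0.2015  0.006 ]
bar (array([ 0.4446, -0.1105,  0.1646]), np.float64(0.006591474668707921)) (array([0.4952, 0.0176, 0.1615]), np.float64(0.013507618693882664))
```

```bash
cat >> h.py <<'E'
np.set_printoptions(precision=4,suppress=True)
bm=np.array([.440,-.038]);fm=np.array([.8755,-.1775]);X=np.r_[(fm-bm)/np.linalg.norm(fm-bm),0]
Z=np.array([0,0,1.]);Y=np.cross(Z,X)
PIV=np.r_[bm,0]+.195*X+.205*Z
def frame(b):  # hub axes for bowl angle b
    t=np.radians(23)-b; return X*np.cos(t)+Z*np.sin(t), Y, -X*np.sin(t)+Z*np.cos(t)
xh,_,zh=frame(0)
HUB=PIV-.010*zh
def knobR(a): # tool pointing -zh, tool x at angle a from xh (ccw seen from above)
    tx=xh*np.cos(a)+Y*np.sin(a); return np.c_[tx,np.cross(-zh,tx),-zh]
E
python3 - <<'E'
from h import *
print(PIV,X)
M=knobR(np.pi/2)
p=HUB+zh*(.093+.13)
manip.move_pose(p,R2q(M)); C=cam("wrist"); im=manip.get_image("wrist")[:,:,::-1].copy()
np.savez("w1.npz",p=C[1],M=C[2],im=im)
cv2.imwrite("pics/w1raw.png",im)
for q in [HUB+zh*.108,HUB,HUB+.16*xh]: print(proj(C,q)); cv2.circle(im,tuple(proj(C,q).astype(int)),2,(0,255,0),-1)
cv2.imwrite("pics/w1.png",cv2.resize(im,(800,600),interpolation=cv2.INTER_CUBIC)); print(manip.get_obs()['qpos'],manip.get_obs()['time'])
E
```

```text
[ 0.6257 -0.0975  0.205 ] [ 0.9523 -0.3051  0.    ]
[256.0599 187.016 ]
[255.9193 162.3382]
[381.1188 162.4493]
[-0.1932  0.0422  1.671  -0.0524  1.0344  0.1333] 0.9083
```

View pics/w1.png

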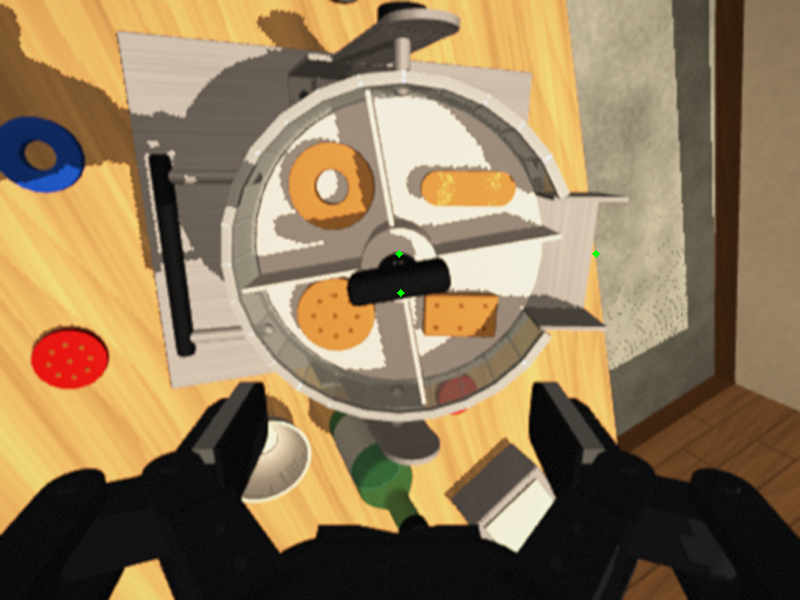

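```bash
python3 - <<'E'
from h import *
d=np.load("w1.npz");C=(manip.camera_model("wrist"),d['p'],d['M']);s=.64
def hc(u,v,z):
    P=planeN(C,u*s,v*s,HUB+zh*z,zh)-HUB; return np.array([P@xh,P@Y])*1000
for n,u,v,z in [("divL",245,287,.046),("divR",557,233,.046),("divT",370,90,.046),("divB",425,402,.046),("ring",331,184,.016),("round",336,313,.014),("bar1",160,155,.042),("bar2",186,352,.042),("kn",349,290,.100),("kn",450,277,.100),("kn",399,287,.1),("lip1",598,200,0),("lip2",582,315,0)]:
    print(n,hc(u,v,z))
im=d['im'];m=(im.max(2)<40).astype(np.uint8);m[230:]=0
c=[c for c in cv2.findContours(m,0,2)[0] if 150<cv2.contourArea(c)]
for k in c: print(cv2.contourArea(k),[np.array(cv2.minAreaRect(k)[0])/s,cv2.minAreaRect(k)[1:]])
E
```

```text
divL [-113.5837  -15.0989]
divR [110.6288  24.8074]
divT [-19.4696 117.0588]
divB [  20.1395 -110.3664]
ring [-51.6083  56.4072]
round [-52.4062 -46.6588]
bar1 [-163.2352   77.1484]
bar2 [-166.4101  -69.0421]
kn [-31.1255  -1.0739]
kn [30.1177  7.1897]
kn [-0.6531  0.8667]
lip1 [156.2054  43.2209]
lip2 [155.5845 -53.176 ]
1334.5 [array([396.8589, 276.0147]), ((27.89914321899414, 64.4620590209961), 80.96051788330078)]
1317.0 [array([172.3481, 253.6255]), ((129.0882110595703, 12.673120498657227), 82.14668273925781)]
```

```bash
cat >> h.py <<'E'
HUB=HUB+.0035*Y; PIV=PIV+.0035*Y
E
python3 - <<'E'
from h import *
M=knobR(np.radians(190)); q=R2q(M)
up=HUB+zh*(.093+.10)
j=manip.inverse_kinematics(up,q); print(j)
manip.move_pose(up,q)
print(manip.movel(HUB+zh*(.096-.0187),vel=.1,stop_force=10))
manip.command_gripper(.0)
o=manip.get_obs();print(o['time'],o['width'],o['wrist_force'],o['torque'],o['qpos'])
j=o['qpos'].copy(); j0=j[5]
for k in range(1,5):
    j[5]=j0+np.radians(146)*k/4; manip.set_joints(j)
    o=manip.get_obs();print(o['time'],o['width'],o['wrist_force'],o['torque'])
cv2.imwrite("pics/s2.png",cv2.resize(manip.get_image("scene")[120:300,150:390,::-1],(800,600)))
E
```

```text
[-0.1892  0.0794  1.6921 -0.057   0.972  -1.6019]
False
4.375 0.017080476287857308 [ -6.3323 -10.8745   4.378 ] [-1.4152  0.7284 -0.6385] [-0.2017  0.2544  1.7453 -0.066   0.7435 -1.5973]
5.0333 0.017214056978143474 [-3.7436 -6.7564  0.4853] [-0.8024  0.3995 -0.4034]
5.6917 0.016853219173431043 [ -6.8969 -10.8514   2.9769] [-1.4779  0.9871 -0.7577]
6.35 0.017294245694471598 [-12.2903 -10.9231   5.2109] [-1.5903  1.7362 -0.9063]
7.0083 0.01670844902265854 [-14.9417  -7.0169   5.7938] [-1.1457  2.2561 -0.8042]
```

View pics/s2.png

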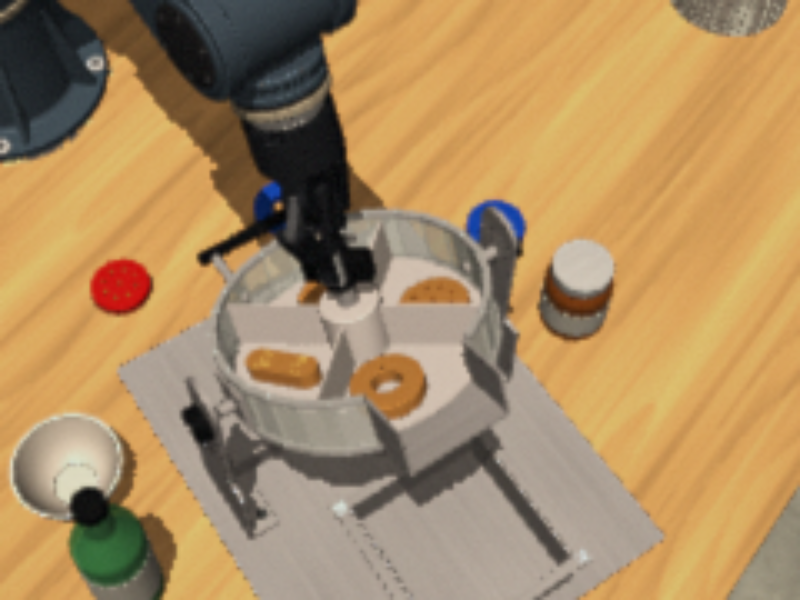

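The ring now sits in front of the spout, at (388,385) in the crop. I release, check the alignment from above and plan the bar path.

```bash
cat >> h.py <<'E'
BAR_H=np.array([-.165,0,.030]) # bar rel PIV in hub axes
def barpose(b,delta,off=0.,lift=0.,yaw=0.):
    x,y,z=frame(b); P=PIV+x*BAR_H[0]+z*BAR_H[2]
    t=np.radians(23)-b+delta   # tool z = -Z cos + X sin
    tz=-Z*np.cos(t)+X*np.sin(t); M=np.c_[Y,np.cross(tz,Y),tz]
    return P+tz*(manip.grip_point_offset-off),M
E
python3 - <<'E'
from h import *
manip.command_gripper(.085)
p=manip.get_obs()['eef_pos']; manip.movel(p+.10*zh,vel=.2)
manip.move_pose(HUB+zh*(.093+.13),R2q(knobR(np.pi/2))); C=cam("wrist"); im=manip.get_image("wrist")[:,:,::-1].copy()
np.savez("w2.npz",p=C[1],M=C[2],im=im)
cv2.imwrite("pics/w2.png",cv2.resize(im,(800,600),interpolation=cv2.INTER_CUBIC)); print(manip.get_obs()['time'],manip.get_obs()['wrist_force'])
for dd in (0,20,35,45,60):
    r=[]
    for b in np.linspace(0,1.24,6):
        P,M=barpose(b,np.radians(dd)); j=manip.inverse_kinematics(P,R2q(M)); r.append(j)
    print(dd); [print("  ",x) for x in r]
E
```

```text
9.2167 [ 0.0651 -1.1143 -1.0623]
0
   [-0.162   0.2051  2.1607 -0.1549  0.3825  0.2802]
   [-0.1807  0.1948  1.9857 -0.0272  0.8092  0.1466]
   [-0.1982  0.2568  1.7837  0.0113  1.195   0.1072]
   [-0.2129  0.3675  1.5648  0.0326  1.5504  0.0908]
   [-0.2248  0.5107  1.3338  0.0499  1.8856  0.0863]
   [-0.234   0.6768  1.0926  0.0703  2.2082  0.0928]
20
   [-0.1276  0.2063  2.3503  3.8144  0.1999  2.6127]
   [-0.1509  0.0987  2.1893 -0.2158  0.3642  0.3417]
   [-0.175   0.1101  1.9848 -0.0475  0.795   0.1639]
   [-0.1962  0.199   1.7552 -0.0008  1.181   0.1141]
   [-0.2131  0.3366  1.5086  0.0231  1.5368  0.0933]
   [-0.2262  0.5068  1.2471  0.0413  1.8756  0.0864]
35
   None
   [-0.1237  0.0914  2.3334  4.4209  0.1342  2.    ]
   [-0.1524  0.0335  2.1385 -0.1737  0.4648  0.2929]
   [-0.1791  0.0882  1.9088 -0.0449  0.879   0.1549]
   [-0.201   0.2103  1.6581 -0.0023  1.253   0.1097]
   [-0.2178  0.3747  1.3906  0.0208  1.603   0.0905]
45
   None
   [-0.1046  0.1346  2.4184  3.6055  0.3767  2.8287]
   [-0.1351  0.0089  2.2382 -0.4892  0.2382  0.6128]
   [-0.1655  0.0281  2.013  -0.1003  0.6642  0.2098]
   [-0.191   0.1328  1.763  -0.0265  1.0525  0.1299]
   [-0.2108  0.2887  1.4949  0.0053  1.411   0.0982]
60
   None
   None
   [-0.1077  0.0327  2.376   3.8143  0.2659  2.6046]
   [-0.1421 -0.029   2.167  -0.3469  0.324   0.4585]
   [-0.1732  0.0345  1.9234 -0.09    0.7328  0.1899]
   [-0.198   0.1686  1.6587 -0.0259  1.107   0.1212]
```

View pics/w2.png

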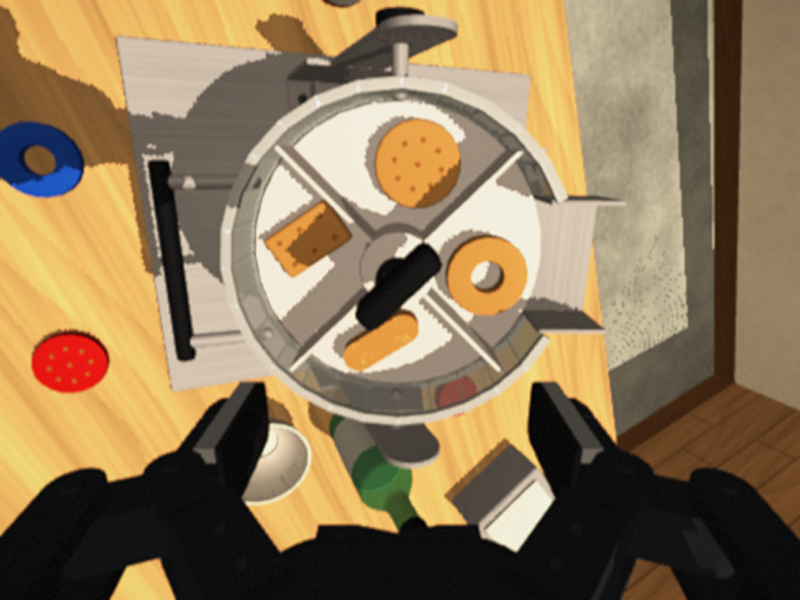

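The wrist view shows the ring at (487,275), centred on the spout (590,262), with the dividers symmetric about it. Next I grip the bar at (172,255) from above.

```bash
python3 - <<'E'
from h import *
d=np.load("w1.npz");C=(manip.camera_model("wrist"),d['p'],d['M'])
B0=PIV+zh*.030
P=planeN(C,172.3*.64,253.6*.64,B0,zh)-PIV;print("bar hub xy",P@xh,P@Y)
manip.command_gripper(.034)
P,M=barpose(0,0,off=.08); manip.move_pose(P,R2q(M))
im=manip.get_image("wrist")[:,:,::-1]; 
P,M=barpose(0,0); print(manip.movel(P,vel=.08,stop_force=8))
o=manip.get_obs();print(o['time'],o['wrist_force'],o['eef_pos']-P)
cv2.imwrite("pics/b1.png",np.hstack([im[:,100:400],manip.get_image("wrist")[:,100:400,::-1]]))
E
```

```text
bar hub xy -0.16625817231842666 0.004991314271301359
False
11.8 [ 0.2557 -0.5444  0.5211] [0.0001 0.     0.0004]
```

View pics/b1.png

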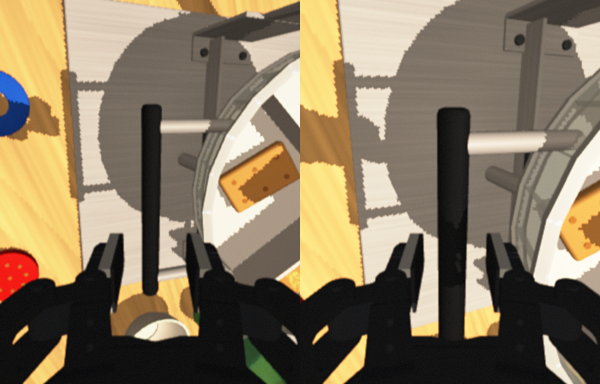

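The bar lies midway between the fingers (right half: bar at 453, fingers at 415 and 490). I close and tip.

```bash
python3 - <<'E'
from h import *
manip.command_gripper(0); o=manip.get_obs(); print(o['width'],o['wrist_force'],o['time'])
p0=o['eef_pos']-barpose(0,0)[0]
for b in np.linspace(.0,1.19,13)[1:]:
    P,M=barpose(b,0); manip.movel(P,R2q(M),vel=.1)
    o=manip.get_obs(); print(round(b,2),o['time'],o['wrist_force'],o['width'],np.abs(o['joint_velocities']).max())
manip.sleep(1.0)
a=manip.get_image("scene")[120:340,150:400,::-1]; s=manip.get_image("side")[90:310,100:350,::-1]
cv2.imwrite("pics/t1.png",cv2.resize(np.hstack([a,s]),(800,352)))
E
```

```text
0.011904717642173617 [-10.7763   3.8915   8.1026] 12.1833
0.1 12.5 [-2.8394  3.1424 -2.2471] 0.012228931338885871 0.028966131469492156
0.2 12.8167 [-3.7768  3.6565 -3.402 ] 0.01233148609903612 0.029112791957308613
0.3 13.1333 [-4.4658  2.3689 -2.327 ] 0.012217826126351694 0.03147738542956938
0.4 13.45 [-6.199   2.5037 -1.2033] 0.012007113185573213 0.03001422499365408
0.5 13.7667 [-7.1647  1.9417 -0.4399] 0.011750830497523875 0.030582039955921448
0.6 14.0833 [-9.158   2.0446  0.6962] 0.011987273663344414 0.03139789399430194
0.69 14.4 [-11.467    0.8406   3.0086] 0.01155834717878954 0.029089167363376703
0.79 14.7167 [-12.0596   1.2883   3.4785] 0.012213309318873896 0.030095306495085333
0.89 15.0333 [-14.061   -0.1647   6.4469] 0.012217017968048735 0.027072490220116496
0.99 15.35 [-13.6414  -0.7819   8.621 ] 0.012053485151428373 0.028498243122683738
1.09 15.6667 [-12.1533  -3.3205   9.2909] 0.012099300936285532 0.02949211475218819
1.19 15.9833 [-10.9994  -4.7641   8.8676] 0.01189596052497518 0.02837328623185207
```

View pics/t1.png

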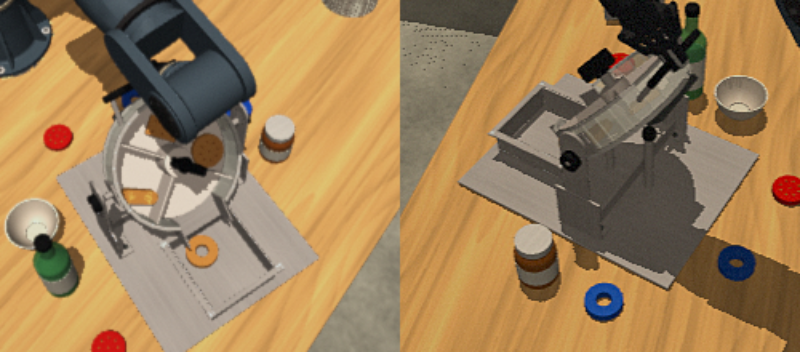

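The ring is in the pan at (202,250), and the other three are still in the carousel. Lowering now.

```bash
python3 - <<'E'
from h import *
for b in np.linspace(1.19,.05,12)[1:]:
    P,M=barpose(b,0); manip.movel(P,R2q(M),vel=.08)
for b in (0.025,0.0,-.01):
    P,M=barpose(b,0); f=manip.movel(P,R2q(M),vel=.02,stop_force=15)
    o=manip.get_obs(); print(b,f,o['time'],o['wrist_force'],o['width'])
    if f: break
manip.command_gripper(.034); manip.sleep(.3)
P,M=barpose(0,0,off=.10); manip.movel(P,R2q(M),vel=.1)
manip.move_pose(HUB+zh*(.093+.13),R2q(knobR(np.pi/2))); manip.sleep(.3)
print(manip.get_obs()['wrist_force'],manip.get_obs()['time'])
w=manip.get_image("wrist")[:,:,::-1]; a=manip.get_image("scene")[120:340,150:400,::-1]
cv2.imwrite("pics/f1.png",np.hstack([cv2.resize(w,(400,300)),cv2.resize(a,(400,352))[52:]]))
E
```

```text
0.025 False 21.475 [-11.9856   8.5265  -6.5151] 0.012245486392089139
0.0 True 21.7417 [-5.1319  1.5631  8.083 ] 0.01190568651953806
[0.3151 0.2935 0.1929] 24.6417
```

View pics/f1.png

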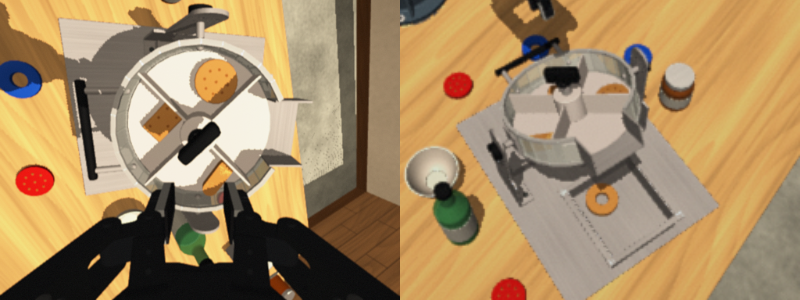

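The bowl is back on its rest at the same pose as before. The ring lies in the pan at (602,200), the other three biscuits are in the carousel, and the bystanders haven't moved.

```bash
python3 -c "
from bench import manip
print(manip.hand_in())"
```

```text
the job is handed in; nothing more can be done
None
```

The ring biscuit is in the pan, the bowl is lowered back onto its rest and released, the other three biscuits are still in the carousel, and I handed the job in at about 25 s on the robot's clock, though the hand-in call returned no verdict.

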